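# Set the chopping board out over the scraps bowl

## Task

Get this prep station ready for scraping peelings off the chopping board, only by pushing with the fingers: nothing is to be picked up. Push the white bowl along the table until it stands snug against the right-hand side of the wooden butcher block, centred on the board, and slide the thin white board across the block, keeping it square and in line with the block, until its long white side sticks out 6 cm past the block's edge, over the middle of the bowl. Leave everything else standing where it is.

Things in the scene. Friction and masses are not known exactly. Their poses are not given: they have to be found in the camera images.
- block: butcher block of light wood staves on rubber feet, heavy, cannot be moved; 324 mm (its x) by 236 mm (its y), top face flat and 78 mm above the table; origin at the centre of its underside, on the table. Its -y side (the right-hand side seen from the robot) faces the bowl; the upper 48 mm of its sides is a plain upright face, the part below is set back 15 mm
- block_edge (a point): middle of the block's upper right-hand edge, level with its top face; axes as the block's: x along the edge (away from the robot), y into the block, z up
- board: thin white chopping board with green soft ends, loose, flat on the block; 310 mm between green ends (its x) by 216 mm (its y), 9 mm thick, about 0.62 kg; origin: centre of its underside. Axes roughly along the block's; its -y long white side faces the bowl. The oppopoint long side (+y, 108 mm from the origin) is nearly straight over its middle 200 mm; fingertips can be set behind it
- board_edge (a point): middle of the board's long side that faces the bowl, at its underside; axes as the board's: x along that side, y back across the board
- bowl: white round bowl, loose and empty; 124 mm across the rim, 62 mm tall, foot 70 mm across, sides flaring to the rim, about 0.22 kg; origin at the centre of its underside. Stood snug against the block its centre is 62 mm from the block's side; its rim passes 16 mm below the board
- glass: clear drinking glass, 76 mm across, 86 mm tall, stands at the right; leave alone; origin under its centre
- lemon: lemon, 71x53x51 mm, lies at the front left; leave alone; origin under its centre
- spice_jar: small green spice jar with black lid, 40 mm across, 105 mm tall, back row; leave alone; origin under its centre
- tomato_tin: tin with tomato picture, 75 mm across, 110 mm tall, back row; leave alone; origin under its centre
- lidded_jar: glass jar with black lid, 63 mm across, 94 mm tall, back row; leave alone; origin under its centre
- pepper: pepper mill with black top, 46 mm across, 129 mm tall, front right; leave alone; origin under its centre
Things that resemble listed ones, but are neither listed nor needed, are in the scene too. There is more than one size of the bowl; the one meant has the size given above.

How it is judged:
At the end, for the whole second after the job is handed in: The board lies flat on the block, within 5 degrees of square and 25 mm of its middle, its long side 48 to 74 mm past the right-hand edge; the bowl stands on the table within 8 mm of the block's side and 25 mm of the board's middle line; both at rest (y of board_edge in the frame of block_edge between -0.074 and -0.048 m and x of board_edge in the frame of block_edge between -0.025 and 0.025 m and angle between the x axis of board and the x axis of block, either way round below 0.09 rad and angle between board's own z axis and vertical below 0.03 rad and z of board in the frame of block_edge between -0.005 and 0.005 m and y of bowl in the frame of block_edge above -0.07 m and x of bowl in the frame of board_edge between -0.025 and 0.025 m and angle between bowl's own z axis and vertical below 0.05 rad and height (world z) of bowl below 0.005 m and linear speed of each of board, bowl below 0.01 m/s); the robot touches nothing.
It fails at once if the bowl is lifted or tipped (height (world z) of bowl above 0.012 m or angle between bowl's own z axis and vertical above 0.3 rad).
It fails at once if the board is lifted off the block or tipped (z of board in the frame of block_edge above 0.012 m or angle between board's own z axis and vertical above 0.12 rad).
It fails at once if a bystander is moved (distance of any of glass, lemon, spice_jar, tomato_tin, lidded_jar, pepper from where it was at the start of the episode above 0.03 m).
It also fails if it takes over 45 s, if anything falls off the work surface, if the arm or the gripper's body presses on something with over 40 N, if the wrist force passes 120 N, or if a joint passes its speed limit or range.

## Robot

A 6-joint arm with a two-finger parallel gripper is mounted at the origin on a cart in front of the work surface, level with it; the furniture and walls round the work are solid. World frame = base frame: x ahead of the robot, y to its left, z up, the work surface at z = 0. Lengths are in m, angles in rad, forces in N, time in s.
With the tool pointing down it reaches from about 0.375 to 0.9 m from the base axis. Payload 3.1 kg.
Tool frame: the origin (TCP) lies at the centre of the arm's flange, where the gripper is bolted on; the fingertips stand robot.tip_extent ahead of it and the grasp point (between the pads) lies 164 mm ahead of it (robot.tip_extent is the distance from the TCP to the fingertips, in m); z points along the fingers, y is the line along which they close (so a half turn about z gives the same grasp; the last joint's range is limited). The gripper opens to 87 mm and grips with 3 to 60 N. Pads are 19 mm wide; open, the fingers measure 117 mm over their backs; the gripper's body (75 mm by 190 mm) begins 51 mm behind the grasp point.
Start: joints at [-1.399, 0.527, 1.433, -0, 1.181, -0.178], TCP at [0.214, -0.587, 0.405] pointing down, gripper open.
Joint ranges: [-3.08, 3.08], [-0.75, 2.2], [0.22, 2.44], [-1.43, 4.57], [0, 2.65], [-2.85, 2.85]. Speed limits (rad/s): [2.79, 2.79, 3.14, 3.14, 3.14, 3.14].

## Interface

Orientations are given as a unit quaternion [x, y, z, w].
In Python, from rig import get_obs, camera, hand_in, cut_out, robot gives the robot as it stands.
- The arm moves only by the tool step_arm, never from a script. Its argument "rows" is a list of rows, each a list of 6 numbers: the shift along the world's x, y, z in m, then the turn, a rotation vector about the world's x, y, z in degrees. A call has 1 to 12 rows; each row shifts and turns the commanded pose from where the row before left it; what a row does not reach is not made up. A row lasts 1/8 s, in which the tool goes at most 62.5 mm and 10.7 degrees, less where a joint would pass 70% of its speed; a pose out of reach is approached as far as the arm can. A call is refused whole if a number of a shift passes 0.0625 or a number of a turn 10.7, either way. A call with a gripper value outside its range is refused whole. "jaw" is the finger opening in m, from 0 to 0.087, set as the call begins (left out, the last holds). The fingers move at their own pace and stop on an object; "squeeze" is the grip in N (left out, the last holds). Time passes only in rows, so rows that do not move let the fingers close. It gives the time, the measured TCP pose, the force, the opening and the grip force at its end, in the units of the state.
- get_obs(): the state, without advancing time (a new reading comes with each control period).
- camera(name): name is "scene" or "top" or "wrist"; returns a dict with "pixels" (400x640x3 uint8, blue, green, red), "depth" (400x640 float32, m along the optical axis (not along the pixel's ray), 0 where there is no reading), "fov_y" (degrees; the focal length in pixels is half the picture's height over the tangent of half this angle, whatever the lens; pixels are square), "cx", "cy" (the principal point, pixels), "k1" (the pictures are not rectified: a ray, as slopes to the right and down, at radius r is drawn at 1 + k1 r^2 times it, then the intrinsics apply), "extrinsics" (4x4, takes a point from camera to world coordinates); the wrist camera has in their place "mount" (4x4, takes a point from camera to tool coordinates, whose origin is the TCP and whose axes are the flange's). Camera axes: x right, y up, looking along -z (the intrinsics and any distortion apply to the point x, -y, -z); pixel columns grow to the right and rows downward; lengths in m; the calibration is good to about 2 mm. A picture is of the moment at which its call begins: read the wrist's pose just before it.
- hand_in(): hands the job in; it is judged then, once.
Trained networks look in the newest picture that a camera, given by its name, has taken for a name from the list of things; names that differ only in an ending like _2 or _b are one class to them, and where a whole thing is asked for, a point or a joint stands for the part that bears it (a point fixed in the world has none). Each returns a list of dicts, best first, with "confidence" (0 to 1); they miss things now and then, are a little off and sometimes report something else, mostly with a low value. They report only what shows in the picture. A call takes as long as a camera call. They do not tell look-alikes from the thing itself.
- cut_out(label, camera): "region" (400x640 bool, what is visible of it) and "extent" ([centre column, centre row, width, height] in pixels, round what is visible of it).
The state is a dict: "time": time; "q": joint angles; "joint_velocities": joint speeds; "joint_torque": joint torques, N m; "position": TCP position; "tool_rot": TCP orientation; "ft_force": force on the tool from outside, world axes, zero at the start; "moment": the same for the moment, N m; "grip_width": finger opening in m; "grip_force": force on a finger pad.
Only numpy, scipy, OpenCV 4.12 (cv2) and the standard library are available. Lean on these libraries where they do the work, as an engineer would, in place of code of your own. Each camera call takes 0.05 s, during which the arm holds its last target. There are 200 camera calls.

## Working session

There is one attempt and no reset: what is moved stays moved. The work goes in short steps, Python scripts to look and compute and a tool call to move; the robot and the scene stay as the last step left them, time stands still between calls to the robot, and variables do not carry over. Pictures are saved under pics/ and viewed, at most 10 in all, crops included, and the job is handed in when it is done.

Besides the shell and the picture viewer there is one more tool, called after "Request:" as name([rows], argument=value, ...), one row to a line, values as JSON. step_arm: Moves the arm, as the interface text tells. Its arguments: {"type":"object","properties":{"rows":{"type":"array"},"jaw":{"type":"number"},"squeeze":{"type":"number"}},"required":["rows"]}

```bash
mkdir -p pics
cat > h.py <<'E'
import numpy as np, cv2
from rig import get_obs, camera, hand_in, cut_out, robot
from scipy.spatial.transform import Rotation as R
def cloud(c,T=None):
    h,w=c["depth"].shape; f=h/2/np.tan(np.radians(c["fov_y"])/2)
    u,v=np.meshgrid(np.arange(w),np.arange(h))
    K=np.array([[f,0,c["cx"]],[0,f,c["cy"]],[0,0,1.]])
    p=np.stack([u,v],-1).reshape(-1,1,2).astype(float)
    n=cv2.undistortPoints(p,K,np.array([c["k1"],0,0,0.]),None,None)
    n=n.reshape(h,w,2); d=c["depth"]
    P=np.stack([n[...,0]*d,-n[...,1]*d,-d],-1)
    T=c["extrinsics"] if T is None else T
    W=P@T[:3,:3].T+T[:3,3]; W[d==0]=np.nan
    return W
E
python3 - <<'E'
from h import *
print(get_obs()); print(robot.tip_extent)
names="block board bowl glass lemon spice_jar tomato_tin lidded_jar pepper".split()
for cam in ["top","scene"]:
    c=camera(cam); W=cloud(c); cv2.imwrite(f"pics/{cam}.png",c["pixels"]); np.savez(f"{cam}.npz",W=W,p=c["pixels"])
    for n in names:
        for r in cut_out(n,cam)[:4]:
            q=W[r["region"]]; q=q[~np.isnan(q[:,0])]
            print(cam,n,round(r["confidence"],2),np.round(r["extent"]),np.round(np.percentile(q,2,axis=0),3),np.round(np.percentile(q,98,axis=0),3) )
E
```

```text
{'time': 0.0, 'q': array([-1.39951708e+00,  5.28473391e-01,  1.43390290e+00, -2.11717665e-05,
        1.18137587e+00, -1.78501192e-01]), 'joint_velocities': array([-0.00021663,  0.00154736, -0.00023049, -0.00055432,  0.00088659,
       -0.00108118]), 'joint_torque': array([-5.04858945e-04, -4.40038562e+01, -1.76590991e+01,  6.32867217e-02,
        5.82444726e-02, -1.65026454e-04]), 'position': array([ 0.21414773, -0.58680394,  0.40376657]), 'tool_rot': array([ 9.84744371e-01,  1.74003900e-01, -5.88994461e-06, -1.07978311e-03]), 'ft_force': array([ 0.27009662,  0.15198972, -0.65028711]), 'moment': array([-0.00670687,  0.00910973, -0.02740898]), 'grip_force': 0.0, 'grip_width': 0.08726685741597813}
0.1822
top block 0.94 [308. 228.  89. 119.] [0.277 0.001 0.073] [0.605 0.255 0.085]
top block 0.61 [329. 147.  23.  34.] [0.652 0.027 0.009] [0.721 0.093 0.114]
top board 0.86 [306. 228.  78. 104.] [0.289 0.024 0.08 ] [0.573 0.236 0.094]
top bowl 0.72 [236. 225.  29.  29.] [0.407 0.32  0.003] [0.495 0.406 0.05 ]
top bowl 0.65 [377. 230.  36.  40.] [ 0.364 -0.142  0.008] [ 0.475 -0.034  0.064
[... 531 characters left out ...]
7 0.404 0.029] [0.319 0.451 0.056]
top pepper 0.49 [433. 264.  22.  18.] [ 0.305 -0.274  0.007] [ 0.344 -0.241  0.134]
scene board 0.98 [291. 204.  71.  46.] [0.278 0.019 0.082] [0.565 0.176 0.09 ]
scene bowl 0.79 [350. 233.  40.  33.] [ 0.359 -0.146 -0.001] [0.508 0.009 0.062]
scene glass 0.91 [418. 255.  29.  43.] [ 0.381 -0.345  0.001] [ 0.447 -0.278  0.087]
scene spice_jar 0.45 [330. 174.  13.  20.] [0.669 0.14  0.036] [0.699 0.176 0.106]
scene tomato_tin 0.71 [353. 184.  19.  35.] [0.649 0.024 0.004] [0.72  0.092 0.11 ]
scene lidded_jar 0.64 [306. 171.  12.  24.] [0.66  0.229 0.028] [0.712 0.263 0.095]
scene pepper 0.77 [389. 262.  20.  52.] [ 0.297 -0.285  0.007] [ 0.329 -0.247  0.129]
```

Run:
```python
from h import *
a=cv2.imread("pics/top.png")[120:300,190:470]; cv2.imwrite("pics/a.png",cv2.resize(a,None,fx=2.8,fy=2.8,interpolation=cv2.INTER_CUBIC))
a=cv2.imread("pics/scene.png")[130:310,200:470]; cv2.imwrite("pics/b.png",cv2.resize(a,None,fx=2.8,fy=2.8,interpolation=cv2.INTER_CUBIC))
d=np.load("top.npz");W=d["W"]; p=d["p"].astype(int)
z=W[...,2]
def rect(m):
    m=cv2.morphologyEx(m.astype(np.uint8),cv2.MORPH_OPEN,np.ones((3,3)))
    q=W[m>0][:,:2]; r=cv2.minAreaRect(q.astype(np.float32)); return np.round(r[0],4),np.round(r[1],4),round(r[2],2),len(q)
roi=(W[...,0]>.2)&(W[...,0]<.63)&(W[...,1]>-.03)&(W[...,1]<.3)
print("slab",rect(roi&(z>.066)&(z<.1)))
print("board z",rect(roi&(z>.0825)&(z<.1)))
hi,wi=np.histogram(z[roi],bins=np.arange(.06,.1,.002));print(hi)
hsv=cv2.cvtColor(d["p"],cv2.COLOR_BGR2HSV)
print("white",rect(roi&(z>.066)&(hsv[...,1]<40)))
b=(W[...,0]>.3)&(W[...,0]<.53)&(W[...,1]<-.02)&(W[...,1]>-.2)&(z>.052)&(z<.08)
print("rim",cv2.minEnclosingCircle(W[b][:,:2].astype(np.float32)), b.sum(), np.percentile(z[b],98))
print((W[228,308]-W[228,309]),W[229,308]-W[228,308])
```

```text
slab (array([0.4386, 0.1275]), array([0.3254, 0.2374]), 6.88, 8062)
board z (array([0.4295, 0.1301]), array([0.3102, 0.2176]), 15.24, 5611)
[   0    0    3    2    5   16   81  243  455  553  505  646 1112 1562
 1515  925  351   83   13    1]
white (array([0.3683, 0.1156]), array([0.3906, 0.2153]), 13.94, 6265)
rim ((0.41963863372802734, -0.08758337795734406), 0.062189310789108276) 222 0.067400580050955
[3.63726222e-05 2.81827584e-03 6.05856112e-03] [-0.00303474  0.00034871 -0.00756781]
```

View pics/a.png

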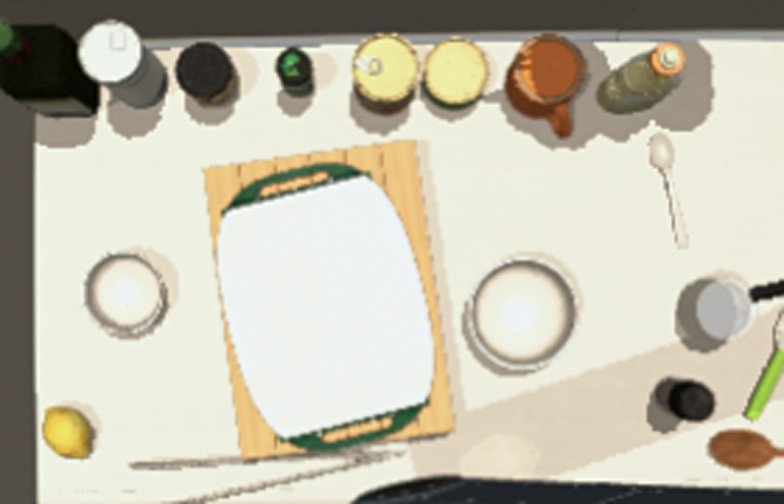

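View pics/b.png

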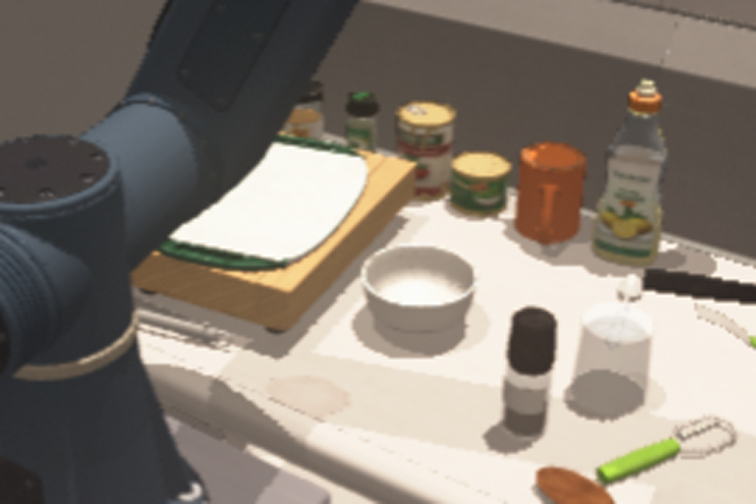

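The top view shows the block centred at crop pixel (330,300), turned about 7°. The board on it is turned about 15°. The bowl sits at (522,313), and a smaller look-alike bowl at (127,293). In the scene view the bowl stands clear of the block's right side. I'll pull the bowl from inside with closed fingers first, then push the board with open fingers.

Request:
step_arm([
  [0.017,0.042,0,0,0,6.4],
  [0.017,0.042,0,0,0,6.4],
  [0.017,0.042,0,0,0,6.4],
  [0.017,0.042,0,0,0,6.4],
  [0.017,0.042,0,0,0,6.4],
  [0.017,0.042,0,0,0,6.4],
  [0.017,0.042,0,0,0,6.4],
  [0.017,0.042,0,0,0,6.4],
  [0.017,0.042,0,0,0,6.4],
  [0.017,0.042,0,0,0,6.4],
  [0.017,0.042,0,0,0,6.4],
  [0.017,0.042,0,0,0,6.4],
], jaw=0)

```text
time: 2.5
position: [0.4187, -0.0818, 0.4051]
tool_rot: [0.662, 0.749, 0.0, 0.001]
ft_force: [0.4, -0.4, 0.8]
grip_width: 0.0003
grip_force: 0.0
```

Request:
step_arm([
  [0,0,0,0,0,0],
  [0,0,0,0,0,0],
])

```text
time: 2.75
position: [0.4182, -0.0833, 0.4049]
tool_rot: [0.664, 0.748, -0.0, 0.0]
ft_force: [-0.1, -0.6, 0.3]
grip_width: 0.0006
grip_force: 0.0
```

```bash
cat >> h.py <<'E'
def wrist():
    o=get_obs(); T=np.eye(4); T[:3,:3]=R.from_quat(o["tool_rot"]).as_matrix(); T[:3,3]=o["position"]
    c=camera("wrist"); return c,cloud(c,T@c["mount"])
E
python3 - <<'E'
from h import *
c,W=wrist(); cv2.imwrite("pics/w1.png",c["pixels"]); np.savez("w1.npz",W=W,p=c["pixels"])
z=W[...,2]; print(np.round(c["mount"],3))
for n in ["bowl","block","board"]:
    for r in cut_out(n,"wrist")[:2]:
        m=r["region"]; q=W[m]; q=q[~np.isnan(q[:,0])]
        print(n,r["confidence"],np.round(r["extent"]),np.round(np.percentile(q,2,axis=0),3),np.round(np.percentile(q,98,axis=0),3))
        if n=="bowl":
            k=q[(q[:,2]>.057)&(q[:,2]<.068)][:,:2]
            A=np.c_[2*k,np.ones(len(k))]; s=np.linalg.lstsq(A,(k**2).sum(1),rcond=None)[0]
            print("circ",s[:2],np.sqrt(s[2]+s[0]**2+s[1]**2),cv2.minEnclosingCircle(k.astype(np.float32)))
            for d in np.arange(0,.065,.006):
                rr=np.hypot(*(q[:,:2]-s[:2]).T); g=(rr>=d)&(rr<d+.006); print(round(d,3),np.round(np.percentile(q[g,2],[5,50,95]),3) if g.any() else None)
E
```

```text
[[ 0.     0.959  0.283  0.078]
 [ 1.    -0.     0.001 -0.   ]
 [ 0.001  0.283 -0.959  0.019]
 [ 0.     0.     0.     1.   ]]
bowl 0.86 [322. 187. 122. 114.] [ 0.364 -0.142  0.011] [ 0.477 -0.033  0.062]
circ [ 0.42069199 -0.08776076] 0.059635754483436554 ((0.4203815162181854, -0.08868665993213654), 0.06286320835351944)
0.0 [0.01  0.011 0.012]
0.006 [0.01  0.011 0.013]
0.012 [0.01  0.011 0.013]
0.018 [0.011 0.012 0.014]
0.024 [0.012 0.014 0.016]
0.03 [0.014 0.016 0.018]
0.036 [0.017 0.018 0.02 ]
0.042 [0.019 0.021 0.024]
0.048 [0.024 0.028 0.034]
0.054 [0.036 0.052 0.062]
0.06 [0.06  0.062 0.063]
block 0.59 [376.  51. 372. 101.] [ 0.293 -0.003  0.054] [0.608 0.098 0.08 ]
board 0.55 [370.  42. 356.  80.] [0.307 0.019 0.084] [0.57  0.097 0.089]
```

View pics/w1.png

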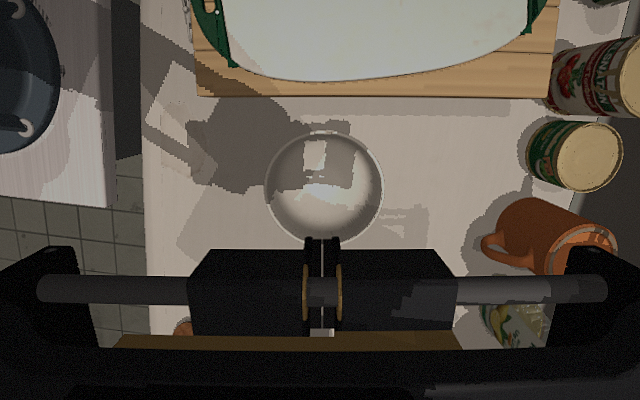

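The wrist view shows the bowl centred at (323,187), and the block's right edge runs almost level at row 97, so the tool is already aligned with the block.

Run:
```python
from h import *
W=np.load("w1.npz")["W"]; z=W[...,2]
pts=[]
for u in range(215,545,2):
    r=np.where((z[60:130,u]>.072)&(z[60:130,u]<.084))[0]
    if len(r): pts.append(W[60+r.max(),u])
pts=np.array(pts); vx,vy,x0,y0=cv2.fitLine(pts[:,:2].astype(np.float32),cv2.DIST_HUBER,0,.005,.01).ravel()
t=np.arctan2(vy,vx); t=t if abs(t)<1.5 else t-np.pi*np.sign(t); print("edge yaw",np.degrees(t),x0,y0)
n=np.array([-np.sin(t),np.cos(t)]); res=(pts[:,:2]-[x0,y0])@n; print("res",res.std(),"zs",np.median(pts[:,2]))
d=np.array([np.cos(t),np.sin(t)]); s=(pts[:,:2]-[x0,y0])@d; print("x range",s.min(),s.max(), [x0,y0]+d*s.min(), [x0,y0]+d*s.max())
b=np.array([.4204,-.0880]); print("bowl dist to edge",(b-[x0,y0])@n, "top slab: dist centre", (np.array([.4386,.1275])-[x0,y0])@n, "bowl along rel block centre",(b-[.4386,.1275])@d)
```

```text
edge yaw 6.8260593 0.45983836 0.010920735
res 0.00023268771280953997 zs 0.07625580044297725
x range -0.1505586128759355 0.15424422105453833 [ 0.31034697 -0.006974  ] [0.61298923 0.02925352]
bowl dist to edge -0.09353207354647289 top slab: dist centre 0.11827719964134326 bowl along rel block centre -0.04368436994925141
```

Request:
step_arm([
  [0.002,-0.005,-0.04,0,0,0],
  [0,0,-0.05,0,0,0],
  [0,0,-0.04,0,0,0],
  [0,0,-0.03,0,0,0],
  [0,0,-0.02,0,0,0],
  [0,0,-0.01,0,0,0],
  [0,0,0,0,0,0],
  [0,0,0,0,0,0],
])

```text
time: 3.95
position: [0.4204, -0.0884, 0.2154]
tool_rot: [0.664, 0.748, 0.0, 0.001]
ft_force: [-0.1, 0.5, 0.4]
grip_width: 0.0005
grip_force: 0.0
```

Request:
step_arm([
  [0.0055,0.006,0,0,0,0],
  [0.0055,0.006,0,0,0,0],
  [0.0055,0.006,0,0,0,0],
  [0.004,0.0045,0,0,0,0],
  [0.003,0.0035,0,0,0,0],
  [0.003,0.0035,0,0,0,0],
  [0,0,0,0,0,0],
])

```text
time: 4.82
position: [0.4469, -0.0584, 0.2147]
tool_rot: [0.664, 0.748, 0.0, 0.0]
ft_force: [-0.9, -1.4, -0.0]
grip_width: 0.0004
grip_force: 0.5
```

```bash
cat >> h.py <<'E'
def bowl(cam="top"):
    if cam=="wrist": c,W=wrist()
    else: c=camera(cam); W=cloud(c)
    o=[.4598,.0109]; t=np.radians(6.83); d=np.array([np.cos(t),np.sin(t)]); n=np.array([-d[1],d[0]])
    m=(W[...,0]>.33)&(W[...,0]<.56)&(W[...,1]>-.19)&((W[...,:2]-o)@n<-.002)&(W[...,2]>.054)&(W[...,2]<.067)
    m=cv2.morphologyEx(m.astype(np.uint8),cv2.MORPH_OPEN,np.ones((2,2)))>0
    k=W[m][:,:2]; from scipy.optimize import least_squares
    f=least_squares(lambda s:np.hypot(*(k-s).T)-.060,k.mean(0),loss="soft_l1",f_scale=.003).x
    print(cam,len(k),"bowl",np.round(f,4),"n",round((f-o)@n,4),"along",round((f-[.4386,.1275])@d,4)); return c
E
python3 -c "
from h import *
bowl(); c=bowl('wrist'); cv2.imwrite('pics/w2.png',c['pixels'])"
```

```text
h.py:25: RuntimeWarning: Mean of empty slice.
  f=least_squares(lambda s:np.hypot(*(k-s).T)-.060,k.mean(0),loss="soft_l1",f_scale=.003).x
  ret = um.true_divide(
Traceback (most recent call last):
  File "h.py", line 25, in bowl
    f=least_squares(lambda s:np.hypot(*(k-s).T)-.060,k.mean(0),loss="soft_l1",f_scale=.003).x
      ~~~~~~~~~~~~~^^^^^^^^^^^^^^^^^^^^^^^^^^^^^^^^^^^^^^^^^^^^^^^^^^^^^^^^^^^^^^^^^^^^^^^^
ValueError: Initial guess is outside of provided bounds
```

Top view is hidden by the arm; use the wrist.

```bash
python3 -c "
from h import *
c=bowl('wrist'); cv2.imwrite('pics/w2.png',c['pixels'])"
```

```text
Traceback (most recent call last):
  File "h.py", line 25, in bowl
    f=least_squares(lambda s:np.hypot(*(k-s).T)-.060,k.mean(0),loss="soft_l1",f_scale=.003).x
      ~~~~~~~~~~~~~^^^^^^^^^^^^^^^^^^^^^^^^^^^^^^^^^^^^^^^^^^^^^^^^^^^^^^^^^^^^^^^^^^^^^^^^
ValueError: Initial guess is outside of provided bounds
```

Request:
step_arm([
  [0.004,0.0035,0,0,0,0],
  [0.004,0.0035,0,0,0,0],
  [0.004,0.0035,0,0,0,0],
  [0.004,0.0035,0,0,0,0],
  [0.004,0.0035,0,0,0,0],
  [0.004,0.0035,0,0,0,0],
  [0,0,0,0,0,0],
])

```text
time: 5.8
position: [0.4711, -0.0374, 0.2148]
tool_rot: [0.663, 0.748, 0.0, 0.0]
ft_force: [-0.9, -0.2, 1.8]
grip_width: 0.0007
grip_force: 0.5
```

Request:
step_arm([
  [-0.01,-0.01,0,0,0,0],
  [-0.01,-0.01,0.02,0,0,0],
  [-0.01,-0.01,0.05,0,0,0],
  [0,0,0.06,0,0,0],
  [0,0,0.05,0,0,0],
  [0,0,0,0,0,0],
  [0,0,0,0,0,0],
])

```text
time: 6.68
position: [0.4398, -0.0678, 0.3941]
tool_rot: [0.664, 0.748, -0.0, -0.001]
ft_force: [-0.6, 0.5, 0.3]
grip_width: 0.0005
grip_force: 0.0
```

```bash
python3 -c "
from h import *
c=bowl('wrist')"
```

```text
Traceback (most recent call last):
  File "h.py", line 25, in bowl
    f=least_squares(lambda s:np.hypot(*(k-s).T)-.060,k.mean(0),loss="soft_l1",f_scale=.003).x
      ~~~~~~~~~~~~~^^^^^^^^^^^^^^^^^^^^^^^^^^^^^^^^^^^^^^^^^^^^^^^^^^^^^^^^^^^^^^^^^^^^^^^^
ValueError: Initial guess is outside of provided bounds
```

```bash
sed -i '/MORPH_OPEN,np.ones((2,2))/d' h.py; python3 -c "
from h import *
c=bowl('wrist'); cv2.imwrite('pics/w2.png',c['pixels'])"
```

```text
wrist 2379 bowl [ 0.449  -0.0529] n -0.062 along -0.0111
```

View pics/w2.png

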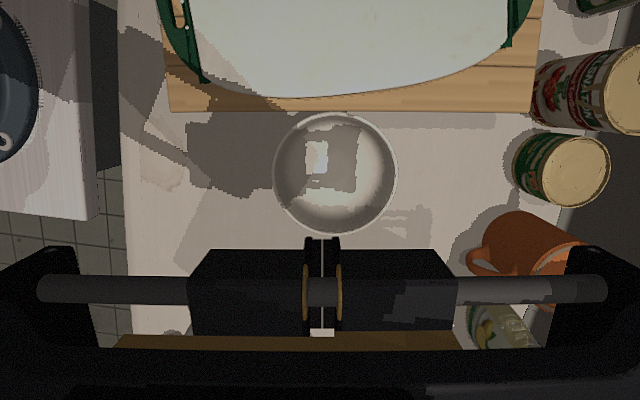

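The bowl now stands against the block: rim at about (335,175), touching the edge line at row 112. Next I'll go over behind the board.

Request:
step_arm([
  [-0.0056,0.0408,0,0,0,1.05],
  [-0.0056,0.0408,0,0,0,1.05],
  [-0.0056,0.0408,0,0,0,1.05],
  [-0.0056,0.0408,0,0,0,1.05],
  [-0.0056,0.0408,0,0,0,1.05],
  [-0.0056,0.0408,0,0,0,1.05],
  [-0.0056,0.0408,0,0,0,1.05],
  [-0.0056,0.0408,0,0,0,1.05],
  [0,0,0,0,0,0],
  [0,0,0,0,0,0],
], jaw=0.087)

```text
time: 8.02
position: [0.3956, 0.2584, 0.3934]
tool_rot: [0.607, 0.795, -0.002, -0.001]
ft_force: [0.0, 1.1, 0.8]
grip_width: 0.0856
grip_force: 0.0
```

```bash
cat >> h.py <<'E'
def inblock(P):
    o=np.array([.4598,.0109]); t=np.radians(6.83); d=np.array([np.cos(t),np.sin(t)]); n=np.array([-d[1],d[0]])
    return np.stack([(P[...,:2]-[.4386,.1275])@d,(P[...,:2]-o)@n,P[...,2]],-1)
E
python3 - <<'E'
from h import *
c,W=wrist(); cv2.imwrite("pics/w3.png",c["pixels"]); B=inblock(W)
o=get_obs(); print(o["position"], inblock(o["position"]))
for r in cut_out("board","wrist")[:1]+cut_out("block","wrist")[:1]:
    print(r["confidence"],r["extent"])
    for u in range(int(r["extent"][0]-r["extent"][2]/2)+3,int(r["extent"][0]+r["extent"][2]/2),25):
        w=np.where(r["region"][:,u])[0]
        if len(w): print(u,w.max(),np.round(B[w.max()-1,u],4), w.min(),np.round(B[w.min()+1,u],4))
E
```

```text
[0.39581003 0.25805653 0.39366138] [-0.02696002  0.25301249  0.39366138]
0.6 [325.7, 284.9, 296.6, 133.0]
180 275 [-0.1568  0.1519  0.0868] 263 [-0.1565  0.1637  0.0878]
205 348 [-0.1285  0.067   0.0875] 237 [-0.1333  0.1947  0.0863]
230 350 [-0.1014  0.0686  0.0871] 227 [-0.1098  0.2088  0.0867]
255 350 [-0.0745  0.0731  0.0871] 222 [-0.0868  0.2171  0.086 ]
280 350 [-0.0478  0.0773  0.0869] 220 [-0.0636  0.2225  0.0856]
305 336 [-0.0236  0.1005  0.088 ] 220 [-0.0404  0.226   0.0854]
330 335 [0.0022 0.1059 0.0882] 220 [-0.0172  0.2299  0.0868]
355 336 [0.0284 0.1084 0.0881] 222 [0.0063 0.2314 0.0867]
380 337 [0.0548 0.1108 0.088 ] 223 [0.0299 0.2337 0.086 ]
405 335 [0.0807 0.1167 0.0876] 228 [0.0541 0.2326 0.0871]
430 335 [0.1074 0.12   0.0872] 236 [0.0796 0.2281 0.0872]
455 272 [0.1129 0.1968 0.0881] 246 [0.1105 0.2184 0.079 ]
0.8 [345.1, 227.3, 329.1, 94.0]
183 254 [-0.1573  0.1714  0.079 ] 194 [-0.1591  0.2318  0.0779]
208 234 [-0.1335  0.1962  0.0773] 183 [-0.1472  0.2361  0.0427]
233 226 [-0.1091  0.2089  0.0784] 185 [-0.1221  0.2363  0.037 ]
258 220 [-0.0857  0.2184  0.0775] 189 [-0.095   0.236   0.0378]
283 219 [-0.0618  0.223   0.0777] 193 [-0.0678  0.2361  0.0397]
308 218 [-0.0381  0.2276  0.0776] 196 [-0.0411  0.2363  0.038 ]
333 219 [-0.0142  0.2305  0.0785] 200 [-0.014   0.2364  0.04  ]
358 220 [0.0098 0.2329 0.0781] 203 [0.0135 0.2362 0.0367]
383 223 [0.0341 0.2337 0.0789] 207 [0.0407 0.2363 0.0388]
408 227 [0.0593 0.2329 0.0777] 211 [0.0681 0.2363 0.0403]
433 235 [0.0849 0.229  0.0797] 215 [0.096  0.236  0.0408]
458 246 [0.1134 0.2206 0.0782] 218 [0.1249 0.2363 0.0396]
483 248 [0.1381 0.2228 0.0801] 222 [0.1537 0.2361 0.0402]
508 241 [0.1625 0.2331 0.0783] 239 [0.1625 0.2331 0.0783]
```

View pics/w3.png

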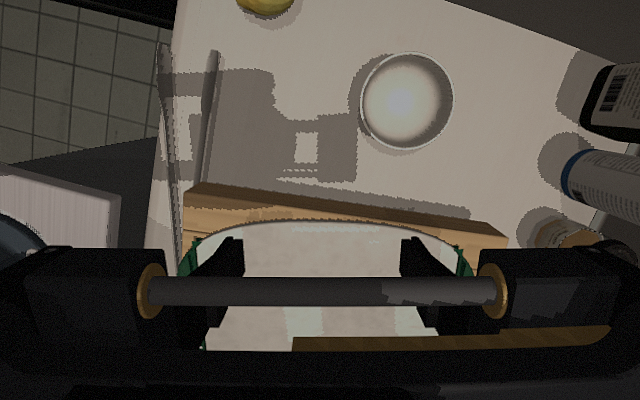

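Both fingertips will come down just behind the board's far side: board edge at row 220, block's left edge at about rows 190–235.

Request:
step_arm([
  [0,0,-0.04,0,0,0],
  [0,0,-0.04,0,0,0],
  [0,0,-0.03,0,0,0],
  [0,0,-0.015,0,0,0],
  [0,0,-0.005,0,0,0],
  [0,0,0,0,0,0],
  [0,0,0,0,0,0],
])

```text
time: 9.05
position: [0.3963, 0.2587, 0.2655]
tool_rot: [0.607, 0.795, 0.001, 0.0]
ft_force: [-0.5, 0.1, -0.5]
grip_width: 0.0874
grip_force: 0.0
```

Request:
step_arm([
  [0.001,-0.004,-0.002,0,0,0],
  [0.001,-0.004,0,0,0,0],
  [0.001,-0.0035,0,0,0,0],
  [0.0015,-0.004,0,0,0,-0.6],
  [0.0015,-0.004,0,0,0,-0.6],
  [0.0015,-0.004,0,0,0,-0.6],
  [0.0015,-0.004,0,0,0,-0.6],
  [0.0015,-0.004,0,0,0,-0.6],
  [0.0015,-0.004,0,0,0,-0.6],
])

```text
time: 10.18
position: [0.4081, 0.2231, 0.2628]
tool_rot: [0.632, 0.775, 0.0, 0.0]
ft_force: [-1.1, 4.7, -0.7]
grip_width: 0.0868
grip_force: 2.0
```

Request:
step_arm([
  [0.0015,-0.004,0,0,0,-0.6],
  [0.0015,-0.004,0,0,0,-0.6],
  [0.0015,-0.004,0,0,0,-0.6],
  [0.0015,-0.004,0,0,0,-0.6],
  [0.0015,-0.004,0,0,0,-0.6],
  [0.0015,-0.004,0,0,0,-0.6],
  [0.0015,-0.004,0,0,0,-0.6],
  [0.0015,-0.004,0,0,0,-0.6],
  [0.0015,-0.004,0,0,0,0],
  [0.0015,-0.004,0,0,0,0],
  [0,0,0,0,0,0],
])

```text
time: 11.55
position: [0.4227, 0.1828, 0.2627]
tool_rot: [0.664, 0.748, -0.001, -0.0]
ft_force: [-0.6, 2.9, 0.8]
grip_width: 0.0872
grip_force: 1.1
```

```bash
cat >> h.py <<'E'
def board(pic=None):
    c,W=wrist(); B=inblock(W); print("tcp",np.round(inblock(get_obs()["position"]),4))
    if pic: cv2.imwrite(pic,c["pixels"])
    for r in cut_out("board","wrist")[:1]:
        m=r["region"]; print(r["confidence"],r["extent"])
        for u in range(40,640,30):
            w=np.where(m[:,u])[0]
            if len(w): print(u,w.max(),np.round(B[w.max()-1,u],4), w.min(),np.round(B[w.min()+1,u],4))
E
python3 -c "
from h import *
board('pics/w4.png')"
```

```text
tcp [-0.0092  0.1751  0.2627]
0.75 [318.3, 308.6, 239.8, 86.1]
220 350 [-0.0694  0.1176  0.0877] 323 [-0.0675  0.1353  0.0879]
250 350 [-0.0517  0.1178  0.0875] 268 [-0.049   0.168   0.0835]
280 350 [-0.0341  0.1176  0.087 ] 267 [-0.0326  0.1681  0.0825]
310 336 [-0.0164  0.1283  0.0879] 267 [-0.0161  0.1683  0.0828]
340 336 [0.0008 0.1272 0.0865] 267 [0.0004 0.168  0.0821]
370 336 [0.018  0.1278 0.0873] 268 [0.0167 0.168  0.0833]
400 336 [0.0354 0.1276 0.0873] 269 [0.0334 0.1669 0.0826]
430 334 [0.0529 0.1283 0.0868] 328 [0.0523 0.1318 0.0877]
```

Request:
step_arm([
  [0.0005,-0.0035,0,0,0,0],
  [0.0005,-0.0035,0,0,0,0],
  [0.0005,-0.0035,0,0,0,0],
  [0,-0.0025,0,0,0,0],
  [0,0,0,0,0,0],
  [0,0,0,0,0,0],
])

```text
time: 12.4
position: [0.4246, 0.17, 0.2628]
tool_rot: [0.663, 0.748, -0.0, 0.0]
ft_force: [-0.1, 0.2, 0.3]
grip_width: 0.0868
grip_force: 0.5
```

Request:
step_arm([
  [-0.0005,0.005,0,0,0,0],
  [-0.001,0.01,0,0,0,0],
  [-0.002,0.02,0.01,0,0,0],
  [0,0,0.05,0,0,0],
  [0,0,0.06,0,0,0],
  [0,-0.04,0.04,0,0,0],
  [0,-0.06,0,0,0,0],
  [0,-0.06,0,0,0,0],
  [0,-0.06,0,0,0,0],
  [0,-0.06,0,0,0,0],
  [0,0,0,0,0,0],
  [0,0,0,0,0,0],
])

```text
time: 13.9
position: [0.4206, -0.0742, 0.4225]
tool_rot: [0.664, 0.748, -0.0, -0.001]
ft_force: [-0.5, 0.0, -0.5]
grip_width: 0.0868
grip_force: 0.0
```

Run:
```python
from h import *
board("pics/w4.png"); bowl("wrist")
```

```text
tcp [-0.0418 -0.0792  0.4225]
0.61 [374.4, 54.6, 341.7, 109.3]
520 107 [0.1523 0.0016 0.0778] 98 [0.1509 0.0082 0.0783]
wrist 1031 bowl [ 0.4492 -0.0518] n -0.061 along -0.0108
```

View pics/w4.png

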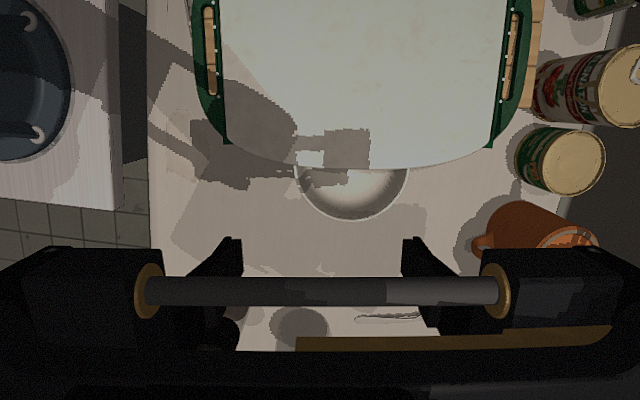

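The board now overhangs the bowl, with its edge at about row 170 and the bowl at (352,185). I'll measure it from depth.

Run:
```python
from h import *
c,W=wrist(); B=inblock(W); m=(B[...,2]>.082)&(B[...,2]<.093)&(B[...,0]>-.2)&(B[...,0]<.2)
for u in range(200,520,20):
    w=np.where(m[:220,u])[0]
    if len(w): print(u,w.max(),np.round(B[w.max(),u],4))
for v in (10,30,50):
    w=np.where(m[v])[0]; print("row",v,np.round(B[v,w.min()],4),np.round(B[v,w.max()],4))
```

```text
200 103 [-0.1567  0.0037  0.0879]
220 135 [-0.1402 -0.0261  0.0873]
240 149 [-0.1216 -0.0396  0.0874]
260 157 [-0.1026 -0.0474  0.087 ]
280 163 [-0.0832 -0.0533  0.0869]
300 166 [-0.0637 -0.0563  0.0866]
320 168 [-0.044  -0.0583  0.0861]
340 169 [-0.0244 -0.0589  0.0881]
360 170 [-0.0045 -0.0602  0.0862]
380 170 [ 0.0154 -0.0602  0.0855]
400 169 [ 0.0349 -0.0588  0.0869]
420 168 [ 0.0548 -0.0577  0.0868]
440 165 [ 0.0747 -0.0547  0.0862]
460 159 [ 0.0935 -0.0483  0.0879]
480 150 [ 0.1125 -0.0392  0.0876]
500 135 [ 0.1314 -0.0246  0.0862]
row 10 [-0.1584  0.0838  0.0877] [0.1453 0.0874 0.087 ]
row 30 [-0.1592  0.0674  0.0867] [0.1474 0.0705 0.0873]
row 50 [-0.1605  0.0505  0.087 ] [0.1482 0.0534 0.087 ]
```

```bash
python3 -c "
from h import *
print(hand_in())"
```

```text
the job is handed in; nothing more can be done
None
```

The job is handed in; no verdict came back. By my last measurements the board overhangs the block's edge by 60 mm, about 0.7° off square and 6 mm off the block's middle, and the bowl stands snug against the block, about 5 mm off the board's middle line.

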